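# Rack a driver board and pin the sliding comb at the next hole

### The arm

A 6-joint arm with a two-finger parallel gripper is mounted at the origin on the work surface. World frame = base frame: x ahead of the robot, y to its left, z up, the work surface at z = 0. Lengths are in m, angles in rad, forces in N, time in s.
With the tool pointing down it reaches from about 0.375 to 0.9 m from the base axis. Payload 3.1 kg.
Tool frame: the origin (TCP) lies on the centre line of the jaws, within the pads' length; the fingertips stand 19 mm ahead of it and the grasp point (between the pads) is the TCP; z points along the fingers, y is the direction in which the jaws open and shut (so a half turn about z gives the same grasp; the last joint's range is limited). The gripper opens to 85 mm and grips with 20 to 120 N. Pads are 22 mm wide; open, the fingers measure 114 mm over their backs; the gripper's body (76 mm by 85 mm) begins 54 mm behind the grasp point. The pads swing forward as they close: fully open they stand 13 mm farther back than shut.
Start: joints at [1.127, 0.527, 1.433, -0, 1.181, -0.178], TCP at [0.164, 0.603, 0.25] pointing down, gripper open.
Joint ranges: [-3.08, 3.08], [-0.75, 2.2], [0.22, 2.44], [-1.43, 4.57], [0, 2.65], [-2.85, 2.85]. Speed limits (rad/s): [2.79, 2.79, 3.14, 3.14, 3.14, 3.14].

### API

Orientations are given as a unit quaternion [x, y, z, w].
In Python, from station import manip, imaging, workorder gives the robot as it stands.
- The arm moves only by the shell command python3 -m creep 'ROWS' [FORCE]. ROWS is a JSON object of lists of equal length, an entry for each row: "claw": the finger opening in cm, from 0 to 8.54; "dp": the shift along the tool's x, y, z in cm, a list of three; "roll": the turn about the tool's z in rad. In form: {"claw": [claw, ...], "dp": [[dx, dy, dz], ...], "roll": [roll, ...]}. A call has 1 to 12 rows; each row is the pose to reach, as a shift and turn from the pose commanded when the call began, along the tool's axes at that moment; what a row does not reach only later rows make up. A row lasts 1/10 s, in which the tool goes at most 50 mm and 8.59 degrees, less where a joint would pass 70% of its speed; a pose out of reach is approached as far as the arm can. A call with a gripper value outside its range is refused whole. The fingers move at their own pace and stop on an object; FORCE is the grip in N (left out, the last holds). Time passes only in rows, so rows that repeat a pose let the fingers close. It gives the time, the measured TCP pose, the force and the opening at its end, in the units of the state.
- manip.sense(): the state, without advancing time (a new reading comes with each control period).
- imaging.snapshot(name): name is "scene" or "top" or "wrist"; returns a dict with "image" (480x640x3 uint8, red, green, blue), "z_map" (480x640 float32, m along the optical axis (not along the pixel's ray), 0 where there is no reading), "vfov" (degrees; the focal length in pixels is half the picture's height over the tangent of half this angle, whatever the lens; pixels are square), "cx", "cy" (the principal point, pixels), "R" (3x3) and "t" (3): a world point X has camera coordinates R X + t. Camera axes: x right, y down, z forward; pixel columns grow to the right and rows downward; lengths in m; the calibration is good to about 2 mm. A picture is of the moment at which its call begins.
- workorder.sign_off(): hands the job in, once; it reports no verdict.
The state is a dict: "t": time; "q": joint angles; "qd": joint speeds; "tau": joint torques, N m; "tcp_pos": TCP position; "tool_rot": TCP orientation; "force": force on the tool from outside, world axes, zero at the start; "ft_torque": the same for the moment, N m; "finger_gap": opening from 0.0 (shut) to 1.0 (fully open).
Only numpy, scipy, OpenCV 4.12 (cv2) and the standard library are available. Lean on these libraries where they do the work, as an engineer would, in place of code of your own. Each camera call takes 0.05 s, during which the arm holds its last target.

### The job

Take the big driver board out of the wooden block, stand it on edge in the empty middle slot of the board rack, lowering it right down to the floor with one end in the fixed comb, and let go of it. Then pull up the knob of the rack's lock plunger, slide the sliding comb one hole in towards the boards so that its slots take the free end of the board, and let the pin drop fully home in that hole. Finish still gripping the knob with the pin home, so that I can tighten the rack while you hold it; leave everything else where it is.

Things in the scene. Friction and masses are not known exactly. Their poses are not given: they have to be found in the camera images.
- driver_board: Big driver board: upright aluminium plate, circuit parts on one face, 10 mm thick (its x), 100 wide (y), 80 tall (z), about 0.2 kg. Stands on edge in either groove of the wooden block. Origin: centre of its underside. The top 25 mm is bare on both faces: pinch it there across the thickness, from above. Either face may look either way in the rack.
- small_board: Smaller driver board of the same make, 10 x 70 x 55 mm tall, in the other groove of the wooden block; stays there. Origin: centre of its underside, axes as for the big board.
- wood_block: Light wooden block, fixed, 130 (its x) x 110 (its y) x 35 mm tall, with two grooves along its y at x = -30 and +30 mm, 13 mm wide and 20 mm deep (groove floor 15 mm above the table). Origin: centre of its underside.
- board_rack: Board rack, fixed. Aluminium base plate 170 mm (its x), y -106 to +178 mm, 12 mm thick; its top is the rack floor. Origin on its underside, z up. Boards stand along y in three slots at x -40, 0, +40 mm, 14 mm wide, between floor ribs 10 mm high (y -69 to 0). Black combs hold their ends: one fixed (-y), one sliding (+y) on two rods and a drilled square tube.
- fixed_comb (a point): Bottom of the fixed comb's middle slot, at the floor (rack x 0, y -83, z 12 mm); axes as the rack's. The comb's slots are 14 mm wide and 14 mm deep towards +y (face at y -69); its teeth have pointed tops, up to 65 mm above the table, that guide a board in from above.
- sliding_comb (a point): Bottom of the sliding comb's middle slot, at the floor; moves with the comb; axes as the rack's. At first it is at rack y +59 mm, at the next hole in at +24 mm. The comb is 62 mm high; its pointed teeth reach 21 mm from here towards -y.
- middle_slot (a point): Point on the rack floor in the middle slot, 12 mm above the table, where the centre of the big board's underside belongs (rack x 0, y -30 mm); axes as the rack's. The board then ends 3 mm short of the fixed slot's bottom. Up to 10 mm off along y it is still in the fixed comb and clear of the sliding one, which pushes it into place as it closes.
- end_slide (a joint): Travel of the sliding comb with its sleeve and plunger, m: 0 at the hole where it starts (rack y +105 mm), +0.035 at the next hole in (y +70; it moves along the rack's -y, towards the boards), -0.035 at the outer hole (y +140). Moved by the knob alone once the pin is up; friction about 2.5 N. The pin has about 1 mm of play each way in a hole.
- lock_plunger (a joint): Lift of the lock plunger, m: 0 with the pin fully home, at most 0.016. The 8 mm round-nosed pin reaches 8 mm into the drilled tube: it is clear above 0.008 and rests at 0.008 on the tube between holes. A spring pushes it down with 4 N when home, 7 N when pulled fully up.
- knob (a point): Centre of the plunger's round black knob, 26 mm diameter, 22 mm tall, 77 mm above the table with the pin home; straight above the pin on the sliding comb's sleeve, moves with it. Axes as the rack's. Pinch it from above across the rack's x. Below it: a 20 mm round bushing up to 56 mm above the table, on the 38 mm wide sleeve, top at 48 mm.
- low_board_a: A low driver board 10 x 100 x 45 mm tall, standing in an outer slot of the rack (x -40 mm); stays there. Origin: centre of its underside.
- low_board_b: A low driver board 10 x 100 x 45 mm tall, standing in the other outer slot of the rack (x +40 mm); stays there. Origin: centre of its underside.
- belt_pulley: Bystander: toothed aluminium pulley lying flat, 90 mm diameter, 30 mm high. Origin: centre of its underside.
- stepper_motor: Bystander: stepper motor standing shaft up, 56 x 56 x 56 mm with a brass pulley on top, 84 mm high in all. Origin: centre of its underside.
- screwdriver: Bystander: screwdriver lying on the table.
- solder_reel: Bystander: solder reel standing on its flange, 60 mm diameter, 46 mm high. Origin: centre of its underside.
- mug: Bystander: white mug, 80 mm diameter, 95 mm high. Origin: centre of its underside.
Not all that is in view belongs to the job. Leave any turquoise look-alike of the driver_board alone. What is shaped like the low_board_b but turquoise is not meant.

How it is judged:
On the way, in this order (a step that is already met when the one before it is completed fails the run):
1. the big board stands in the middle slot on the rack floor, let go, with the comb still pinned at its first hole (x of driver_board in the frame of middle_slot between -0.004 and 0.004 m and y of driver_board in the frame of middle_slot between -0.012 and 0.012 m and z of driver_board in the frame of middle_slot between -0.003 and 0.004 m and angle between driver_board's own z axis and vertical below 0.09 rad and angle between the x axis of driver_board and the x axis of middle_slot, either way round below 0.09 rad and contact force between the fingers and driver_board below 0.2 N and value of joint end_slide between -0.005 and 0.005 m and value of joint lock_plunger below 0.003 m), for 0.2 s.
2. the plunger is pulled up clear of the hole before the comb moves (value of joint lock_plunger above 0.0075 m and value of joint end_slide between -0.006 and 0.006 m), for 0.05 s.
3. the comb is at the next hole in and the pin has dropped home (value of joint end_slide between 0.031 and 0.039 m and value of joint lock_plunger below 0.002 m), for 0.2 s.
At the end, for the whole second after the job is handed in: Big board upright on the floor of the middle slot (4 mm across, 7 mm along, 4 mm up, 5 degrees), not touched by the fingers; comb at the next hole in (4 mm), pin home (2 mm), fingers gripping the knob with 3 N or more; the low boards upright within 15 mm of their start (all of step 3 and x of driver_board in the frame of middle_slot between -0.004 and 0.004 m and y of driver_board in the frame of middle_slot between -0.007 and 0.007 m and z of driver_board in the frame of middle_slot between -0.003 and 0.004 m and angle between driver_board's own z axis and vertical below 0.09 rad and angle between the x axis of driver_board and the x axis of middle_slot, either way round below 0.09 rad and contact force between the fingers and driver_board below 0.2 N and contact force between the fingers and lock_plunger above 3 N and linear speed of driver_board below 0.02 m/s and distance of each of low_board_a, low_board_b from where it was at the start of the episode below 0.015 m and angle between each of low_board_a, low_board_b's own z axis and vertical below 0.12 rad); the arm keeps its last pose, push and grip.
It fails at once if the big board is dropped into the rack from more than 25 mm above its floor (horizontal distance between driver_board and middle_slot below 0.04 m and z of driver_board in the frame of middle_slot above 0.025 m and contact force between the fingers and driver_board below 0.05 N).
It fails at once if the small board, pulley, motor, screwdriver, reel or mug is moved by more than 30 mm (distance of any of small_board, belt_pulley, stepper_motor, screwdriver, solder_reel, mug from where it was at the start of the episode above 0.03 m).
It fails at once if a low board in the rack is moved by more than 20 mm (distance of any of low_board_a, low_board_b from where it was at the start of the episode above 0.02 m).
It also fails if it takes over 53 s, if anything falls off the work surface, if the arm or the gripper's body presses on something with over 40 N, if the wrist force passes 120 N, or if a joint passes its speed limit or range.

## Working session

There is one attempt and no reset: what is moved stays moved. The work goes in short steps, Python scripts to look and compute and a shell command to move; the robot and the scene stay as the last step left them, time stands still between calls to the robot, and variables do not carry over. Pictures are saved under pics/ and viewed, and the job is handed in when it is done.

```bash
mkdir -p pics; ls
cat > h.py <<'E'
from station import manip, imaging, workorder
import numpy as np, cv2
from scipy.spatial.transform import Rotation as Ro
def snap(n):
    s=imaging.snapshot(n); return s
def save(s,name,box=None,scale=1):
    im=s["image"][:,:,::-1]
    if box: im=im[box[1]:box[3],box[0]:box[2]]
    if scale!=1: im=cv2.resize(im,None,fx=scale,fy=scale,interpolation=cv2.INTER_CUBIC)
    cv2.imwrite("pics/"+name,im)
def cloud(s):
    z=s["z_map"]; f=240/np.tan(np.radians(s["vfov"])/2)
    v,u=np.mgrid[0:480,0:640]
    P=np.stack([(u-s["cx"])/f*z,(v-s["cy"])/f*z,z],-1)
    W=(P-s["t"])@np.array(s["R"])
    W[z==0]=np.nan
    return W
def proj(s,X):
    f=240/np.tan(np.radians(s["vfov"])/2)
    c=np.array(s["R"])@np.array(X)+s["t"]; return c[0]/c[2]*f+s["cx"],c[1]/c[2]*f+s["cy"]
E
python3 - <<'E'
from h import *
import pickle
for n in("scene","top","wrist"):
    s=snap(n); save(s,n+"0.png"); pickle.dump(s,open(n+"0.pkl","wb")); print(n,s["vfov"],-np.array(s["R"]).T@s["t"])
print(manip.sense())
E
```

```text
pics
scene 44.28089345626604 [ 1.06099567 -0.81701582  1.13626404]
top 57.36178528833104 [ 0.34224451 -0.09437445  0.95030914]
wrist 59.82767652930286 [0.08796053 0.62177955 0.37262025]
{'t': 0.15, 'q': array([ 1.12753184e+00,  5.28273380e-01,  1.43360351e+00, -1.58458703e-05,
        1.18138159e+00, -1.78529522e-01]), 'qd': array([ 0.00091648, -0.00246022, -0.0035923 , -0.00111577,  0.00079385,
        0.00061973]), 'tau': array([ 2.84011130e-04, -4.42743874e+01, -1.78275597e+01, -2.41158323e-04,
        5.62447050e-03,  2.25432746e-05]), 'tcp_pos': array([0.16330457, 0.60275993, 0.24954706]), 'tool_rot': array([ 1.31978250e-01,  9.91252262e-01, -7.95220352e-04, -2.47821480e-04]), 'force': array([0.08503737, 0.58238202, 0.70918891]), 'ft_torque': array([ 0.01392902, -0.00987577,  0.00106906]), 'finger_gap': 0.9972348517568546}
```

View pics/scene0.png

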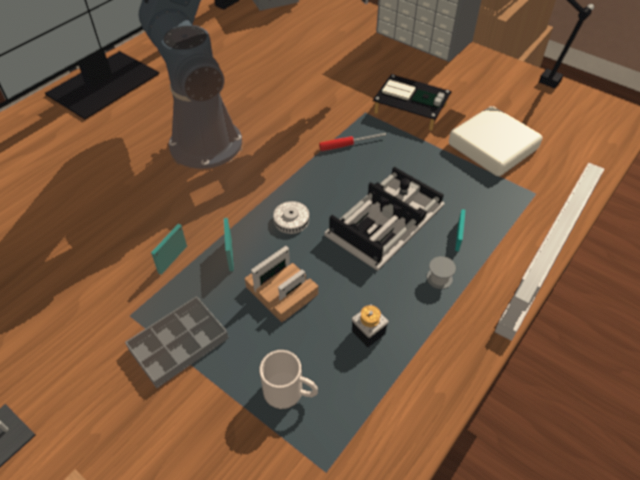

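View pics/top0.png

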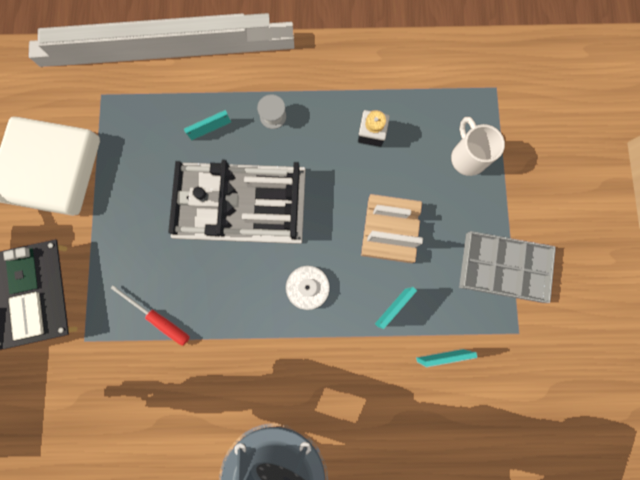

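View pics/wrist0.png

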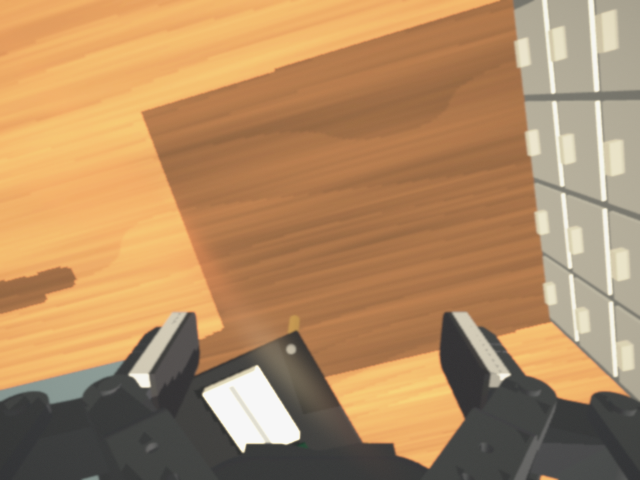

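Top view: the wooden block is at (392,228), with the big plate at (395,239), about 55 px long, and the small one at (390,211), about 38 px. The turquoise look-alikes are at (207,124), (396,308) and (447,358). The rack is at (238,203), with the fixed comb at (295,203), the sliding comb at (223,200) and the knob at (200,194). The candidate for the big board is the grey, longer plate at (395,239). I'll check it in enlarged crops and measure.

Run:
```python
from h import *
import pickle
s=pickle.load(open("top0.pkl","rb"));W=cloud(s)
save(s,"c1.png",(150,150,450,275),2.6)
s2=pickle.load(open("scene0.pkl","rb")); save(s2,"c2.png",(230,160,460,325),3.4)
def region(u0,v0,u1,v1,zl,zh,n):
    w=W[v0:v1,u0:u1].reshape(-1,3); w=w[(w[:,2]>zl)&(w[:,2]<zh)]
    r=cv2.minAreaRect((w[:,:2]*1000).astype(np.float32)); print(n,len(w),"z",np.percentile(w[:,2],[5,50,95]).round(4),r)
region(360,225,430,255,.075,.12,"big")
region(360,200,430,222,.055,.12,"small")
region(355,190,430,265,.028,.04,"block")
region(165,155,310,245,.004,.018,"base")
region(190,183,210,205,.08,.1,"knob")
region(240,205,292,225,.045,.065,"lowA?")
region(240,170,292,190,.045,.065,"lowB?")
region(285,155,305,245,.05,.07,"fixed comb")
region(214,155,235,245,.05,.07,"sliding comb")
```

```text
big 343 z [0.0782 0.0937 0.0966] ((475.79443359375, -253.30470275878906), (100.12361145019531, 11.033514022827148), 80.65718078613281)
small 220 z [0.059  0.0685 0.0715] ((536.0540771484375, -253.58856201171875), (69.8577880859375, 11.179006576538086), 80.82172393798828)
block 2295 z [0.0313 0.0343 0.0371] ((505.83929443359375, -256.1111145019531), (110.41632843017578, 131.0518035888672), 80.56615447998047)
base 3905 z [0.0085 0.0115 0.0151] ((580.0285034179688, 78.95225524902344), (314.90447998046875, 198.27430725097656), 86.95571899414062)
knob 129 z [0.0831 0.0871 0.0901] ((576.2535400390625, 143.7138214111328), (24.19055938720703, 23.238805770874023), 88.50489807128906)
lowA? 383 z [0.049  0.0563 0.0632] ((536.3742065429688, 6.726123809814453), (104.1337890625, 41.62144470214844), 85.54383850097656)
lowB? 348 z [0.0487 0.0559 0.0598] ((604.8956909179688, 5.666378021240234), (38.454071044921875, 99.61028289794922), 0.252803236246109)
fixed comb 746 z [0.0523 0.063  0.0664] ((565.9478759765625, -42.525657653808594), (27.62386131286621, 159.41537475585938), 86.6630630493164)
sliding comb 674 z [0.0518 0.0591 0.0634] ((573.43505859375, 98.03471374511719), (39.34840774536133, 159.00059509277344), 85.0298080444336)
```

View pics/c1.png

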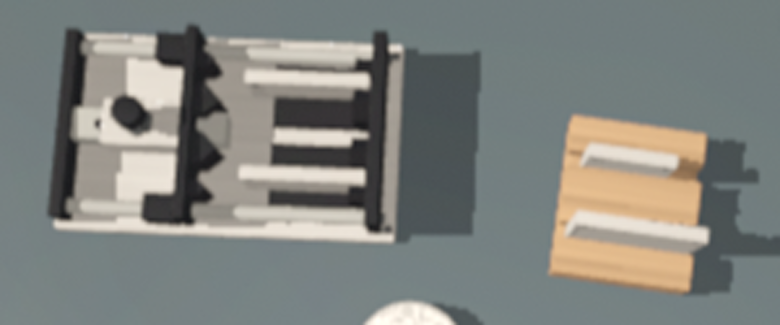

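View pics/c2.png

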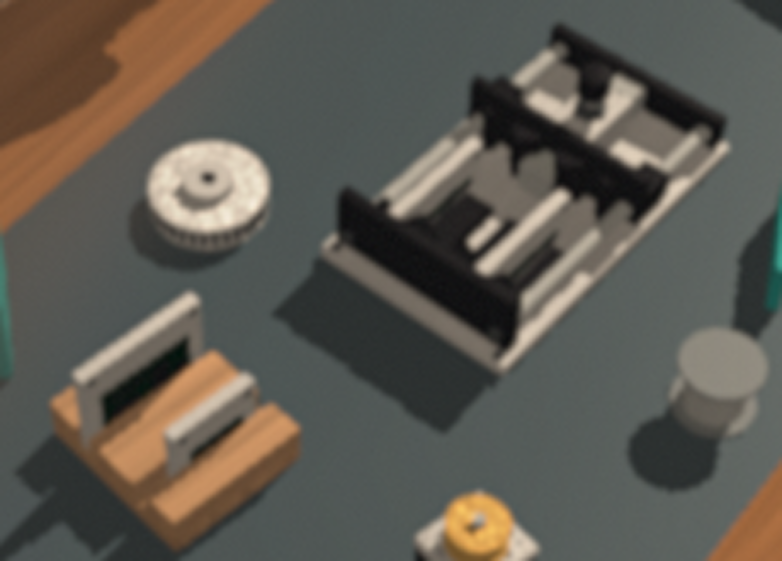

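The crops confirm it: the tall grey plate in the near groove of the block, c1 (640,230), is the driver_board. The shorter plate is the small board, and no turquoise part is involved. Next I'll work out the wrist camera's geometry, then look at the rack closely on the way past.

Run:
```python
from h import *
import pickle
s=pickle.load(open("wrist0.pkl","rb")); st=manip.sense()
T=Ro.from_quat(st["tool_rot"]).as_matrix()
R=np.array(s["R"]); c=-R.T@s["t"]
print("cam in tool",T.T@(c-st["tcp_pos"])); print("axes in tool (rows cam x,y,z)\n",(R@T).round(3))
# for candidate pose: tool y at -3.2deg
a=np.radians(-3.2); y=np.array([np.cos(a),np.sin(a),0]);z=np.array([0,0,-1.]);x=np.cross(y,z);T2=np.stack([x,y,z],1)
dR=T2@T.T
print("target roll", -(np.degrees(a)-np.degrees(np.arctan2(T[1,1],T[0,1]))))
for p in ([.575,-.03,.30],[.575,.0,.33]):
    d=T.T@(np.array(p)-st["tcp_pos"])*100; print(p,d.round(2))
    cc=np.array(p)+T2@(T.T@(c-st["tcp_pos"])); RR=R@T@T2.T
    q=dict(s,R=RR,t=-RR@cc)
    for X in ([.576,.144,.088],[.566,-.04,.063],[.57,.16,.01],[.65,.05,.06],[.49,.05,.06]): print(np.round(proj(q,X)))
```

```text
cam in tool [ 0.07773038 -0.00155861 -0.12304894]
axes in tool (rows cam x,y,z)
 [[ 0.002  1.    -0.   ]
 [-0.953  0.001 -0.304]
 [-0.304  0.001  0.953]]
target roll 78.03216228125925
[0.575, -0.03, 0.3] [-56.29 -50.31  -4.98]
[309. -42.]
[311. 207.]
[303. -33.]
[406.  95.]
[213. 106.]
[0.575, 0.0, 0.33] [-55.5  -47.42  -7.98]
[312.  14.]
[313. 230.]
[306.  13.]
[399. 130.]
[225. 140.]
```

```bash
python3 -m creep '{"claw":[8,8,8,8,8,8,8,8,8,8,8,8],"dp":[[-4,-3.2,-0.6],[-8,-6.5,-1.2],[-12,-9.7,-1.8],[-16,-13,-2.4],[-20,-16.2,-3],[-24,-19.5,-3.6],[-28,-22.7,-4.2],[-32,-26,-4.8],[-36,-29.2,-5.4],[-40,-32.5,-6],[-44,-35.8,-6.6],[-48,-39,-7]],"roll":[0.11,0.22,0.34,0.45,0.57,0.68,0.79,0.91,1.02,1.13,1.25,1.36]}' 40
```

```text
t: 1.35
tcp_pos: [0.5124, 0.1174, 0.3186]
tool_rot: [0.728, 0.686, 0.0, -0.0]
force: [0.8, 1.2, 0.7]
finger_gap: 0.937
```

```bash
python3 -m creep '{"claw":[8,8,8,8],"dp":[[-4,2.5,0],[-8,5,0],[-8,5,0],[-8,5,0]],"roll":[0,0,0,0]}'
python3 - <<'E'
from h import *
import pickle
s=snap("wrist"); save(s,"w1.png"); pickle.dump(s,open("w1.pkl","wb")); st=manip.sense(); print(st["tcp_pos"],st["tool_rot"],st["t"])
E
```

```text
t: 1.75
tcp_pos: [0.5571, 0.0358, 0.3177]
tool_rot: [0.727, 0.687, -0.0, -0.001]
force: [0.3, 0.8, 0.5]
finger_gap: 0.938
[0.55648656 0.0369064  0.31773263] [ 7.26200078e-01  6.87482570e-01 -4.17943801e-04 -9.94541308e-04] 1.8
```

View pics/w1.png

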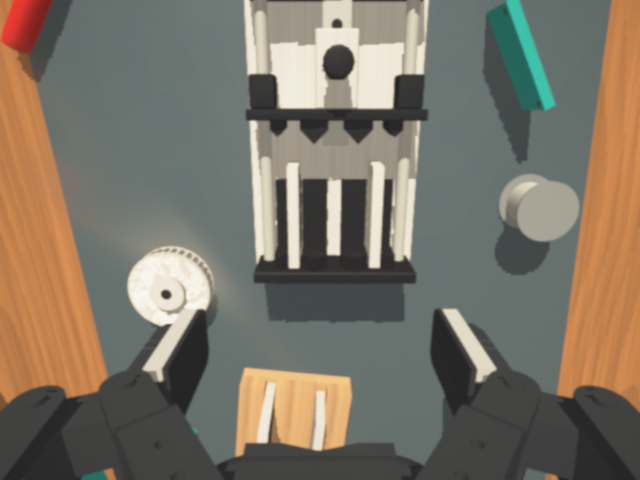

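w1: the rack seen from above. The middle slot's light floor strip is at (334,220) between the dark ribs, the low boards are at (293,215) and (376,215), the knob is at (338,61), and the fixed comb bar is at row 272.

```bash
cat > fit.py <<'E'
from h import *
import pickle
def line(P):
    c=P.mean(0); u,s_,v=np.linalg.svd(P-c); d=v[0]; d=d*np.sign(d[1] if abs(d[1])>abs(d[0]) else d[0]); return c,d
for f in ("w1","top0"):
    s=pickle.load(open(f+".pkl","rb"));W=cloud(s); w=W.reshape(-1,3); z=w[:,2]
    print(f)
    def sel(x0,x1,y0,y1,z0,z1): return w[(w[:,0]>x0)&(w[:,0]<x1)&(w[:,1]>y0)&(w[:,1]<y1)&(z>z0)&(z<z1)]
    for n,b in (("lowA",(.515,.548,-.025,.05,.054,.062)),("lowB",(.595,.625,-.025,.05,.054,.062)),("fixcomb",(.4,.65,-.07,-.025,.062,.069)),("knob",(.55,.61,.12,.17,.083,.093)),("big",(.43,.51,-.32,-.19,.091,.1)),("block",(.4,.62,-.36,-.15,.032,.038))):
        P=sel(*b)
        if len(P)<10: print(n,"none");continue
        r=cv2.minAreaRect((P[:,:2]*1000).astype(np.float32)); c,d=line(P[:,:2])
        print(n,len(P),"z",round(float(np.median(P[:,2])),4),"mean",c.round(4),"dir deg",np.degrees(np.arctan2(d[1],d[0])).round(2),"rect",np.round(r[0],1),np.round(r[1],1),round(r[2],1))
E
python3 fit.py
python3 - <<'E'
from h import *
import pickle
s=pickle.load(open("w1.pkl","rb")); save(s,"w1c.png",(230,0,450,300),2.6) if 0 else save(s,"w1c.png",(240,0,440,225),2.6)
E
```

```text
w1
lowA 806 z 0.0564 mean [0.5305 0.0139] dir deg 86.69 rect [530.4  12.8] [75.  10.2] 86.9
lowB 832 z 0.0565 mean [0.6101 0.0137] dir deg 86.83 rect [610.1  12.6] [75.3 10.4] 86.7
fixcomb 1964 z 0.0642 mean [ 0.5684 -0.0502] dir deg -3.42 rect [567.7 -44.7] [ 26.3 159.3] 86.8
knob 882 z 0.0873 mean [0.5778 0.1424] dir deg 44.41 rect [577.9 142.4] [25.1 25. ] 40.5
big 127 z 0.0942 mean [ 0.4849 -0.2111] dir deg 78.82 rect [ 484.7 -211.8] [14.4 10.1] 80.3
block 4936 z 0.0343 mean [ 0.5084 -0.2406] dir deg -4.39 rect [ 508.4 -253.8] [104.8 130.3] 80.8
top0
lowA 168 z 0.0568 mean [0.5289 0.0127] dir deg 86.87 rect [528.8  11.9] [73.4 11.2] 86.4
lowB 157 z 0.0564 mean [0.6086 0.0116] dir deg 86.57 rect [608.7  12.1] [74.4 10.5] 87.0
fixcomb 442 z 0.0645 mean [ 0.5643 -0.0492] dir deg -3.57 rect [566.1 -43.4] [ 25.8 159. ] 86.6
knob 122 z 0.0873 mean [0.5764 0.1431] dir deg 88.0 rect [576.3 143.7] [24.2 23.2] 88.5
big 266 z 0.0942 mean [ 0.4757 -0.253 ] dir deg 80.42 rect [ 475.9 -253.3] [98.7 10.8] 80.7
block 2051 z 0.0345 mean [ 0.5042 -0.2549] dir deg -11.24 rect [ 505.6 -256.2] [110.4 130.7] 80.6
```

View pics/w1c.png

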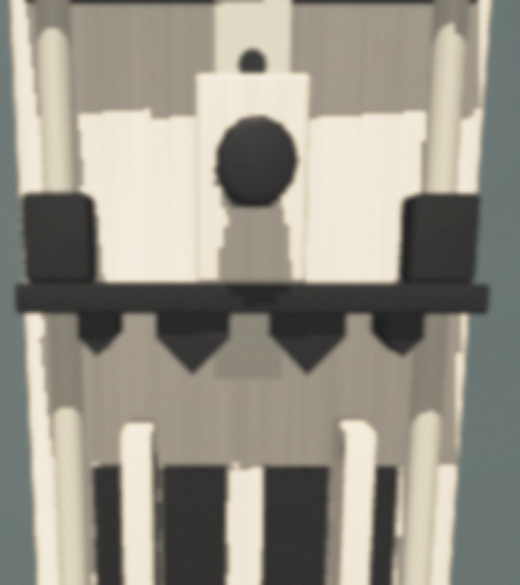

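The two cameras agree to within 1.5 mm. The rack yaw is about -3.3°, the middle slot is at about (0.5694, 0.008), and the big board is at (0.476, -0.253) with a yaw of -9.4°. Moving above the board.

```bash
python3 -m creep '{"claw":[6,5,4,4,4,4,4,4,4],"dp":[[-4.2,-0.9,1.5],[-8.4,-1.8,3],[-12.6,-2.8,4.5],[-16.8,-3.7,6],[-21,-4.6,7.5],[-25.2,-5.5,9],[-29.4,-6.5,11],[-29.4,-6.5,11.7],[-29.4,-6.5,11.7]],"roll":[0.02,0.04,0.05,0.07,0.09,0.109,0.109,0.109,0.109]}'
cat > wv.py <<'E'
import sys
from h import *
import pickle
cam,name=sys.argv[1:3]
s=snap(cam); save(s,name+".png",tuple(map(int,sys.argv[3].split(","))) if len(sys.argv)>3 else None,float(sys.argv[4]) if len(sys.argv)>4 else 1); pickle.dump(s,open(name+".pkl","wb")); st=manip.sense(); T=Ro.from_quat(st["tool_rot"]).as_matrix()
print(st["tcp_pos"].round(4),"tool y deg",np.degrees(np.arctan2(T[1,1],T[0,1])).round(2),"tilt",(T[:,2]).round(4),"F",st["force"].round(1),st["t"],st["finger_gap"])
E
python3 wv.py wrist w2
```

```text
t: 2.7
tcp_pos: [0.4755, -0.2518, 0.2002]
tool_rot: [0.762, 0.647, -0.0, -0.002]
force: [-0.1, 0.7, 0.5]
finger_gap: 0.467
[ 0.4761 -0.2513  0.201 ] tool y deg -9.27 tilt [-0.0015  0.002  -1.    ] F [-0.4  0.7 -0.4] 2.75 0.469757643406666
```

View pics/w2.png

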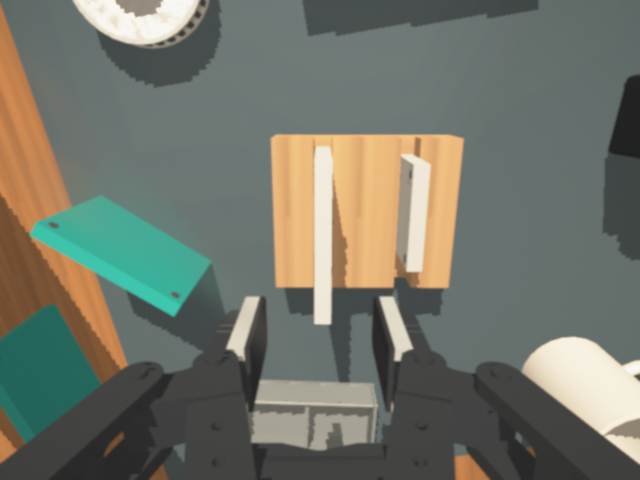

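w2: the board top is at cols 315-332, rows 147-324. The jaws straddle it, with their midpoint at about col 320, and the turquoise parts are well to the left.

```bash
sed -i 's/("w1","top0")/__import__("sys").argv[1:]/' fit.py; python3 fit.py w2 | grep -E "big|block"
```

```text
big 2795 z 0.0945 mean [ 0.4774 -0.252 ] dir deg 80.57 rect [ 477.1 -255.5] [100.4   9.8] 80.6
block 20668 z 0.0345 mean [ 0.5057 -0.254 ] dir deg -8.93 rect [ 507.  -258.1] [110.8 130.6] 80.7
```

```bash
python3 -m creep '{"claw":[4,4,4,4,4,4,4],"dp":[[-0.3,0.1,3.5],[-0.3,0.1,7],[-0.3,0.1,9.5],[-0.3,0.1,11],[-0.3,0.1,11],[-0.3,0.1,11],[-0.3,0.1,11]],"roll":[0,0,0,0,0,0,0]}'
python3 wv.py wrist w3
```

```text
t: 3.45
tcp_pos: [0.4782, -0.2561, 0.0929]
tool_rot: [0.762, 0.648, 0.0, 0.001]
force: [0.1, -0.3, -0.5]
finger_gap: 0.465
[ 0.478  -0.2564  0.0928] tool y deg -9.27 tilt [ 0.0023 -0.0019 -1.    ] F [-0.1 -0.  -0.5] 3.5 0.4699865041293868
```

View pics/w3.png

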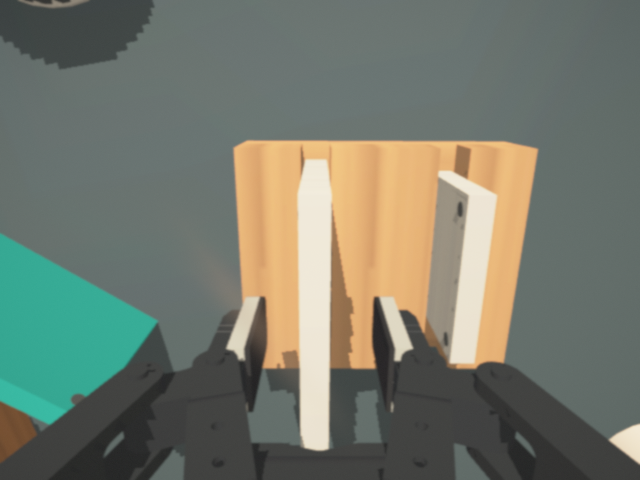

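w3: the board is between the jaws (cols 300-330), about 2 mm left of centre. I'll nudge over and close.

```bash
python3 -m creep '{"claw":[4,4,3,2,1,0.5,0,0,0,0,0],"dp":[[0.1,-0.15,0.2],[0.1,-0.15,0.2],[0.1,-0.15,0.2],[0.1,-0.15,0.2],[0.1,-0.15,0.2],[0.1,-0.15,0.2],[0.1,-0.15,0.2],[0.1,-0.15,0.2],[0.1,-0.15,0.2],[0.1,-0.15,0.2],[0.1,-0.15,0.2]],"roll":[0,0,0,0,0,0,0,0,0,0,0]}' 40
python3 wv.py wrist w4
```

```text
t: 4.6
tcp_pos: [0.476, -0.2556, 0.0895]
tool_rot: [0.762, 0.647, 0.0, 0.001]
force: [0.7, -0.8, 1.1]
finger_gap: 0.11
[ 0.476  -0.2556  0.0895] tool y deg -9.34 tilt [ 8.e-04 -7.e-04 -1.e+00] F [ 0.7 -0.8 -0.3] 4.65 0.10709586503437935
```

View pics/w4.png

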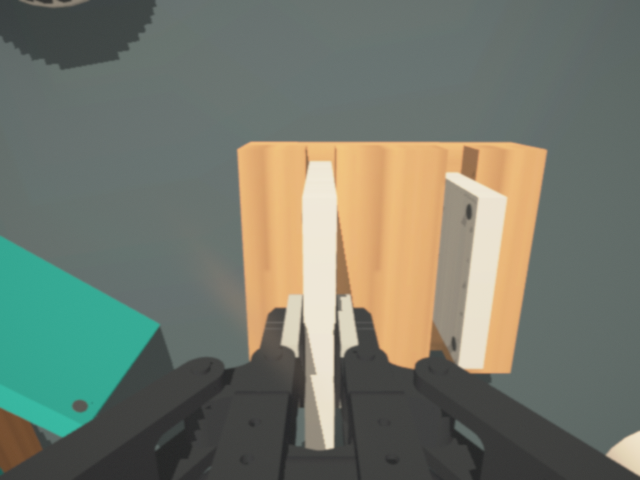

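w4: the board is gripped centrally, at an opening of about 9 mm. Lifting, then carrying it to above the slot.

```bash
python3 -m creep '{"claw":[0,0,0,0,0],"dp":[[0,0,-1],[0,0,-4],[0,0,-8],[0,0,-12],[0,0,-13]],"roll":[0,0,0,0,0]}' 50
python3 -m creep '{"claw":[0,0,0,0,0,0,0,0,0,0,0],"dp":[[2,0.4,0],[5,0.9,0],[9,1.6,0],[13,2.3,0],[17,3,0],[21,3.7,0],[24.5,4.3,0],[27,4.8,0],[27.5,4.9,0],[27.5,4.9,0],[27.5,4.9,0]],"roll":[0,-0.015,-0.03,-0.045,-0.06,-0.075,-0.09,-0.105,-0.105,-0.105,-0.105]}'
python3 wv.py wrist w5; python3 wv.py top t5 150,130,350,280 3.8
```

```text
t: 5.15
tcp_pos: [0.4766, -0.2559, 0.2234]
tool_rot: [0.762, 0.647, 0.0, 0.003]
force: [0.3, -0.5, -1.6]
finger_gap: 0.106
t: 6.25
tcp_pos: [0.5675, 0.0075, 0.2185]
tool_rot: [0.727, 0.686, -0.001, -0.001]
force: [-0.5, -0.1, -2.1]
finger_gap: 0.102
[0.5677 0.0071 0.2188] tool y deg -3.39 tilt [-2.e-03 -2.e-04 -1.e+00] F [-0.4 -0.3 -2.6] 6.3 0.10757608337483951
[0.5679 0.007  0.219 ] tool y deg -3.42 tilt [-1.4e-03 -1.0e-04 -1.0e+00] F [-0.4  1.  -1.8] 6.35 0.10295051766653295
```

View pics/w5.png

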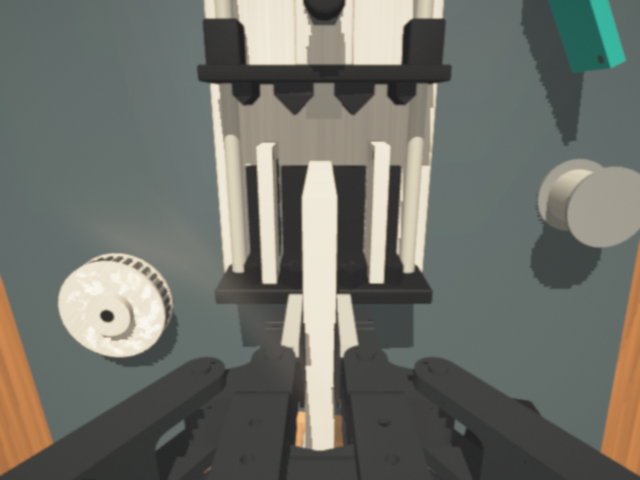

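View pics/t5.png

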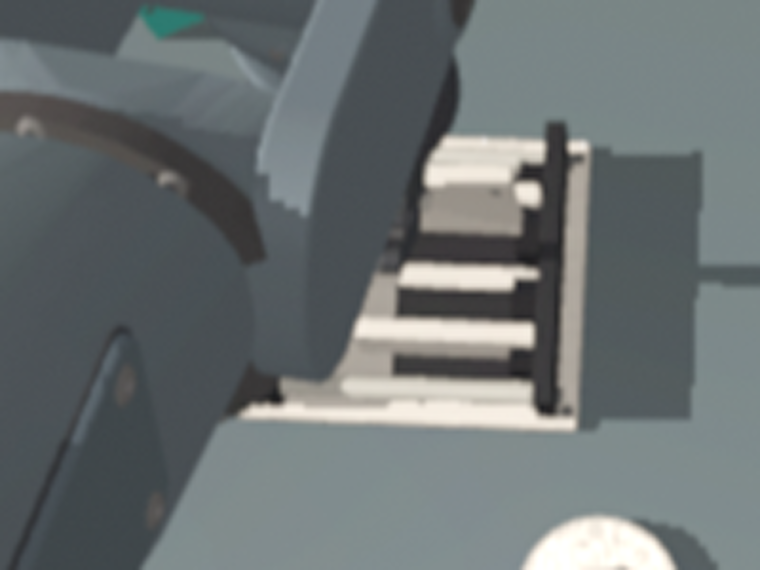

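w5: the held board (col 320) lines up with the middle slot, between the low boards at cols 268 and 379. I'll compare the board's line with the slot's line in that one picture, so the camera bias cancels.

```bash
cat > rel.py <<'E'
import sys
from h import *
import pickle
s=pickle.load(open(sys.argv[1]+".pkl","rb")); W=cloud(s); w=W.reshape(-1,3); z=w[:,2]
tz=float(sys.argv[2]); st=manip.sense(); tcp=st["tcp_pos"]
T=Ro.from_quat(st["tool_rot"]).as_matrix()
a=np.radians(-3.3); ex=np.array([np.cos(a),np.sin(a)]); ey=np.array([-np.sin(a),np.cos(a)])
P0=np.array([.5687,.008])
r=np.stack([(w[:,:2]-P0)@ex,(w[:,:2]-P0)@ey],1)
def m(n,x0,x1,y0,y1,z0,z1):
    k=(r[:,0]>x0)&(r[:,0]<x1)&(r[:,1]>y0)&(r[:,1]<y1)&(z>z0)&(z<z1); p=r[k]
    if len(p)<15: print(n,"few",len(p));return
    A=np.polyfit(p[:,1],p[:,0],1)
    print(n,len(p),"x mean %.2f lo/hi %.2f %.2f mid %.2f  slope deg %.2f  y %.1f..%.1f z %.4f"%(p[:,0].mean()*1e3,np.percentile(p[:,0],2)*1e3,np.percentile(p[:,0],98)*1e3,(np.percentile(p[:,0],2)+np.percentile(p[:,0],98))*500,np.degrees(A[0]),p[:,1].min()*1e3,p[:,1].max()*1e3,np.median(z[k])))
t=(tcp[:2]-P0); print("tcp rel",(t@ex*1e3).round(2),(t@ey*1e3).round(2))
m("board",-.012,.012,-.06,.06,tz-.004,tz+.006)
m("lowA",-.055,-.025,-.04,.045,.054,.062)
m("lowB",.025,.055,-.04,.045,.054,.062)
m("knob",-.02,.02,.11,.19,.084,.092)
m("fix",-.09,.09,-.08,-.03,.062,.068)
E
python3 rel.py w5 .2245
```

```text
tcp rel -0.7 -1.08
board 8540 x mean -1.07 lo/hi -8.69 7.92 mid -0.38  slope deg -0.08  y -41.9..50.0 z 0.2236
lowA 1711 x mean -38.56 lo/hi -43.51 -33.69 mid -38.60  slope deg -0.03  y -40.0..44.8 z 0.0565
lowB 1735 x mean 40.74 lo/hi 35.91 45.79 mid 40.85  slope deg 0.16  y -40.0..44.9 z 0.0565
knob 471 x mean 1.31 lo/hi -8.38 11.34 mid 1.48  slope deg 0.73  y 121.9..129.1 z 0.0871
fix 2710 x mean 2.71 lo/hi -74.94 78.33 mid 1.69  slope deg 7.76  y -65.6..-39.5 z 0.0643
```

```bash
sed -i 's/m("board",-.012,.012,-.06,.06/m("board",-.012,.012,.015,.06/' rel.py; python3 rel.py w5 .2245|head -2
```

```text
tcp rel -0.7 -1.08
board 3649 x mean -1.20 lo/hi -6.00 3.59 mid -1.21  slope deg -0.09  y 15.0..50.0 z 0.2236
```

```bash
python3 -m creep '{"claw":[0,0,0,0,0,0],"dp":[[0.1,0.1,3],[0.1,0.1,6],[0.1,0.1,6.8],[0.1,0.1,6.8],[0.1,0.1,6.8],[0.1,0.1,6.8]],"roll":[0,0,0,0,0,0]}'
python3 wv.py wrist w6; python3 rel.py w6 .156
python3 - <<'E'
from h import *
import pickle
s=pickle.load(open("w6.pkl","rb")); save(s,"w6c.png",(200,20,450,300),2.1)
E
```

```text
t: 6.95
tcp_pos: [0.5708, 0.0086, 0.1528]
tool_rot: [0.727, 0.686, 0.001, 0.001]
force: [1.8, -0.5, -2.2]
finger_gap: 0.109
[0.5707 0.0088 0.1528] tool y deg -3.33 tilt [ 3.e-03 -6.e-04 -1.e+00] F [-0.2  0.3 -1.8] 7.0 0.10475294121918523
tcp rel 1.94 0.88
board 3844 x mean 1.92 lo/hi -2.88 6.74 mid 1.93  slope deg 0.03  y 15.0..51.3 z 0.1578
lowA 2734 x mean -38.59 lo/hi -43.57 -33.73 mid -38.65  slope deg -0.03  y -40.0..45.0 z 0.0565
lowB 2729 x mean 40.74 lo/hi 35.85 45.72 mid 40.79  slope deg -0.31  y -40.0..45.0 z 0.0565
knob few 0
fix 2731 x mean 0.26 lo/hi -75.94 79.07 mid 1.56  slope deg 27.14  y -66.3..-53.0 z 0.0643
```

View pics/w6c.png

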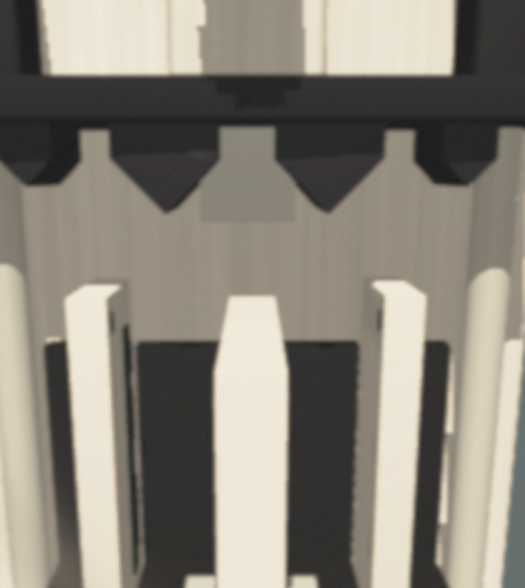

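Run:
```python
from h import *
import pickle
s=pickle.load(open("w6.pkl","rb")); W=cloud(s); w=W.reshape(-1,3); z=w[:,2]
a=np.radians(-3.3); ex=np.array([np.cos(a),np.sin(a)]); ey=np.array([-np.sin(a),np.cos(a)])
P0=np.array([.5687,.008]); r=np.stack([(w[:,:2]-P0)@ex,(w[:,:2]-P0)@ey],1)*1e3
for z0 in np.arange(.07,.16,.01):
    k=(abs(r[:,0])<12)&(r[:,1]>40)&(r[:,1]<58)&(z>z0)&(z<z0+.01); p=r[k]
    if k.sum()>8: print(round(z0,3),k.sum(),p[:,0].min().round(2),p[:,0].max().round(2),((p[:,0].min()+p[:,0].max())/2).round(2),p[:,1].mean().round(1))
st=manip.sense(); print(st["tcp_pos"],st["qd"].round(3))
# sliding comb teeth tips: project
for z0,z1 in ((.04,.065),):
    k=(abs(r[:,0])<40)&(r[:,1]>60)&(r[:,1]<72)&(z>z0)&(z<z1); p=r[k]; print(k.sum()); 
    h,e=np.histogram(p[:,0],bins=np.arange(-40,41,2)); print(list(zip(e[:-1].astype(int),h)))
```

```text
0.07 15 -2.21 7.18 2.49 51.0
0.08 73 -2.54 7.43 2.44 51.0
0.09 71 -2.42 7.23 2.41 51.0
0.1 96 -2.66 7.27 2.31 51.0
0.11 105 -2.68 7.24 2.28 51.0
0.12 130 -2.77 7.12 2.18 51.0
0.13 157 -2.85 7.1 2.13 51.0
0.14 191 -2.95 7.05 2.05 51.0
0.15 1429 -3.04 7.27 2.12 46.3
[0.57068711 0.00876767 0.15280485] [ 0.004  0.002  0.006  0.002 -0.     0.   ]
156
[(np.int64(-40), np.int64(0)), (np.int64(-38), np.int64(0)), (np.int64(-36), np.int64(0)), (np.int64(-34), np.int64(0)), (np.int64(-32), np.int64(0)), (np.int64(-30), np.int64(0)), (np.int64(-28), np.int64(0)), (np.int64(-26), np.int64(0)), (np.int64(-24), np.int64(1)), (np.int64(-22), np.int64(14)), (np.int64(-20), np.int64(29)), (np.int64(-18), np.int64(26)), (np.int64(-16), np.int64(9)), (np.int64(-14), np.int64(0)), (np.int64(-12), np.int64(0)), (np.int64(-10), np.int64(0)), (np.int64(-8), np.int64(0)), (np.int64(-6), np.int64(0)), (np.int64(-4), np.int64(0)), (np.int64(-2), np.int64(0)), (np.int64(0), np.int64(0)), (np.int64(2), np.int64(0)), (np.int64(4), np.int64(0)), (np.int64(6), np.int64(0)), (np.int64(8), np.int64(0)), (np.int64(10), np.int64(0)), (np.int64(12), np.int64(0)), (np.int64(14), np.int64(0)), (np.int64(16), np.int64(3)), (np.int64(18), np.int64(18)), (np.int64(20), np.int64(33)), (np.int64(22), np.int64(18)), (np.int64(24), np.int64(5)), (np.int64(26), np.int64(0)), (np.int64(28), np.int64(0)), (np.int64(30), np.int64(0)), (np.int64(32), np.int64(0)), (np.int64(34), np.int64(0)), (np.int64(36), np.int64(0)), (np.int64(38), np.int64(0))]
```

```bash
python3 -m creep '{"claw":[0,0,0,0],"dp":[[0,-0.13,0],[0,-0.13,0],[0,-0.13,0],[0,-0.13,0]],"roll":[0,0,0,0]}'
python3 wv.py wrist w7; python3 rel.py w7 .156
```

```text
t: 7.4
tcp_pos: [0.5684, 0.0092, 0.1515]
tool_rot: [0.727, 0.686, 0.0, 0.0]
force: [0.6, 0.5, -2.4]
finger_gap: 0.111
[0.5684 0.0092 0.1514] tool y deg -3.32 tilt [ 1.e-04 -0.e+00 -1.e+00] F [-0.5  0.4 -1.8] 7.45 0.10583322563624115
tcp rel -0.38 1.18
board 3855 x mean -0.47 lo/hi -5.28 4.33 mid -0.47  slope deg -0.11  y 15.0..51.8 z 0.1565
lowA 2757 x mean -38.66 lo/hi -43.65 -33.73 mid -38.69  slope deg 0.23  y -40.0..45.0 z 0.0565
lowB 2764 x mean 40.70 lo/hi 35.84 45.74 mid 40.79  slope deg -0.21  y -40.0..45.0 z 0.0565
knob few 0
fix 2682 x mean 3.24 lo/hi -75.80 79.08 mid 1.64  slope deg 13.43  y -66.0..-52.9 z 0.0643
```

```bash
python3 -m creep '{"claw":[0,0,0,0],"dp":[[-0.05,0.09,0],[-0.05,0.09,0],[-0.05,0.09,0],[-0.05,0.09,0]],"roll":[0,0,0,0]}'
python3 wv.py wrist w8; python3 rel.py w8 .156|head -2
```

```text
t: 7.85
tcp_pos: [0.5692, 0.0086, 0.1513]
tool_rot: [0.727, 0.686, -0.0, -0.0]
force: [0.9, -0.1, -1.6]
finger_gap: 0.1
[0.5692 0.0086 0.1513] tool y deg -3.32 tilt [-1.e-04  0.e+00 -1.e+00] F [ 0.   0.4 -2.6] 7.9 0.10716420930441985
tcp rel 0.46 0.65
board 3799 x mean 0.37 lo/hi -4.43 5.17 mid 0.37  slope deg -0.05  y 15.0..51.2 z 0.1563
```

```bash
python3 -m creep '{"claw":[0,0,0,0,0,0,0],"dp":[[0,0,0.7],[0,0.02,1.5],[0,0.02,2.3],[0,0.02,3.1],[0,0.02,3.9],[0,0.02,4.2],[0,0.02,4.2]],"roll":[0,0,0,0,0,0,0]}'
python3 wv.py wrist w9
```

```text
t: 8.6
tcp_pos: [0.569, 0.0087, 0.1085]
tool_rot: [0.727, 0.686, -0.0, -0.001]
force: [-0.2, 0.3, -2.0]
finger_gap: 0.107
[0.5694 0.0086 0.109 ] tool y deg -3.32 tilt [-5.e-04  1.e-04 -1.e+00] F [-0.   0.5 -3. ] 8.65 0.10188733429399556
```

View pics/w9.png

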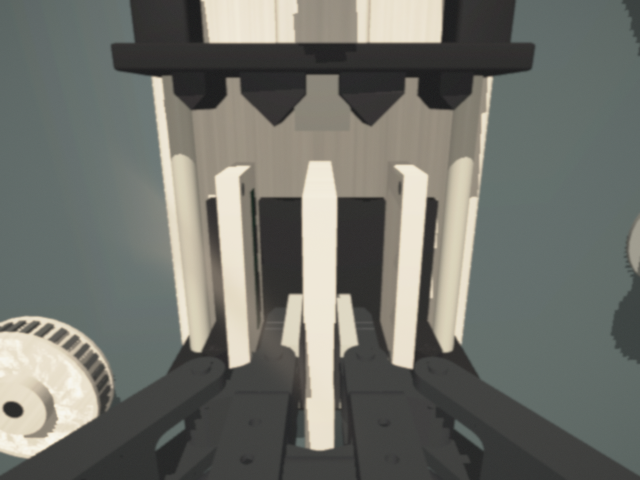

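w9: the board (col 320) is down in the comb, centred between the low boards, with no side force. The last 22 mm I'll go slowly.

```bash
python3 -m creep '{"claw":[0,0,0,0,0,0,0],"dp":[[0,0,0.5],[0,0,1],[0,0,1.5],[0,0,1.9],[0,0,2.15],[0,0,2.25],[0,0,2.25]],"roll":[0,0,0,0,0,0,0]}'
python3 wv.py wrist w10
```

```text
t: 9.35
tcp_pos: [0.5695, 0.0086, 0.0868]
tool_rot: [0.727, 0.686, -0.0, 0.0]
force: [0.5, 0.0, -2.1]
finger_gap: 0.106
[0.5695 0.0086 0.0869] tool y deg -3.32 tilt [ 2.e-04 -1.e-04 -1.e+00] F [-0.2 -0.9 -2.3] 9.4 0.10585721192057897
```

View pics/w10.png

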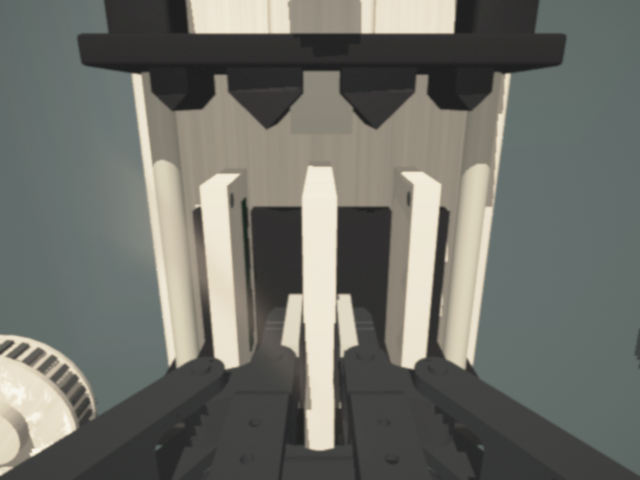

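```bash
python3 -m creep '{"claw":[0,0,0,0],"dp":[[0,0,0.1],[0,0,0.15],[0,0,0.15],[0,0,0.15]],"roll":[0,0,0,0]}'
```

```text
t: 9.8
tcp_pos: [0.5698, 0.0085, 0.0865]
tool_rot: [0.727, 0.686, 0.0, 0.0]
force: [-0.9, 0.1, 5.2]
finger_gap: 0.106
```

Floor contact: the force went from -2 to +5 N at TCP z 0.0865, exactly the height expected. Releasing.

```bash
python3 -m creep '{"claw":[1.3,1.8,2.5,3,3,3,3,3],"dp":[[0,0,0],[0,0,0],[0,0,0],[0,0,0],[0,0,0],[0,0,0],[0,0,0],[0,0,0]],"roll":[0,0,0,0,0,0,0,0]}'
python3 wv.py wrist w11; python3 rel.py w11 .0925
```

```text
t: 10.6
tcp_pos: [0.5695, 0.0086, 0.0853]
tool_rot: [0.727, 0.686, 0.0, 0.0]
force: [0.4, 0.5, 0.1]
finger_gap: 0.353
[0.5694 0.0086 0.0853] tool y deg -3.33 tilt [-0. -0. -1.] F [-0.  -0.6  0.4] 10.65 0.3502163938233176
tcp rel 0.71 0.63
board 3841 x mean 1.03 lo/hi -3.79 5.86 mid 1.03  slope deg -0.09  y 15.0..51.1 z 0.0915
lowA 3984 x mean -38.80 lo/hi -43.69 -33.81 mid -38.75  slope deg 0.98  y -24.2..45.0 z 0.0565
lowB 4056 x mean 40.69 lo/hi 35.72 45.62 mid 40.67  slope deg -1.11  y -24.9..45.0 z 0.0565
knob few 0
fix 2532 x mean 1.20 lo/hi -74.91 77.70 mid 1.39  slope deg -9.68  y -66.0..-38.9 z 0.0642
```

View pics/w11.png

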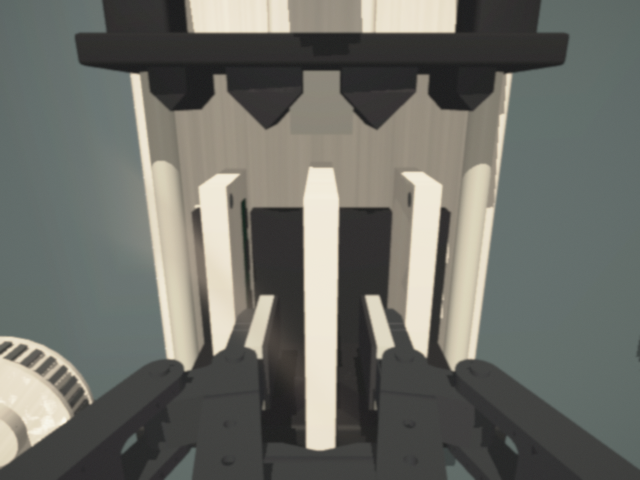

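w11: the board stands free in the middle slot (col 321), with its top at z 0.0915, and its x matches the slot to 0.1 mm. Retracting and moving over the knob.

```bash
python3 -m creep '{"claw":[3,3,3,4,5,5,5,5,5,5],"dp":[[0,0,-1.5],[0,0,-4],[0,0,-7],[0,0,-9],[3,0,-9],[7,0,-9],[11,0,-9],[13.4,0,-9],[13.4,0,-9],[13.4,0,-9]],"roll":[0,0,0,0,0,0,0,0,0,0]}'
python3 wv.py wrist w12
```

```text
t: 11.65
tcp_pos: [0.5769, 0.1427, 0.1752]
tool_rot: [0.727, 0.687, -0.0, 0.0]
force: [-0.2, 0.0, 0.7]
finger_gap: 0.585
[0.577  0.142  0.1752] tool y deg -3.31 tilt [-4.e-04 -5.e-04 -1.e+00] F [-0.4  0.1 -0.4] 11.7 0.5866171441969175
```

View pics/w12.png

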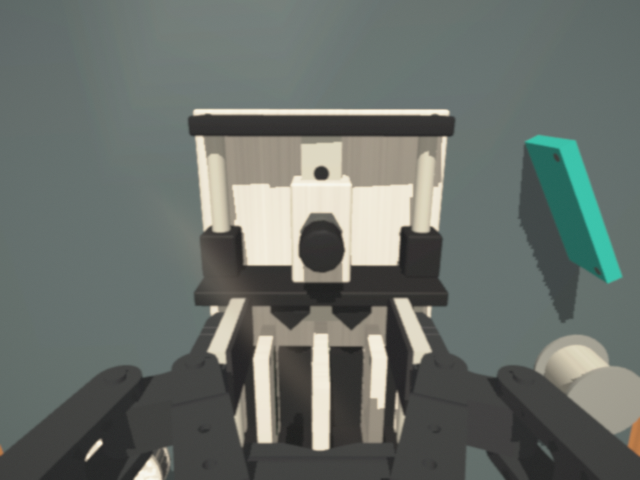

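w12: the knob is at (321,247), centred between the jaws. The board in the rack is undisturbed at col 320.

```bash
python3 rel.py w12 .0925; python3 fit.py w12 | grep knob
```

```text
tcp rel 0.58 134.21
board 889 x mean 1.73 lo/hi -3.10 6.58 mid 1.74  slope deg -0.13  y 15.1..51.9 z 0.0914
lowA 1200 x mean -38.31 lo/hi -43.31 -33.48 mid -38.40  slope deg -0.02  y -23.9..45.0 z 0.0564
lowB 1192 x mean 41.03 lo/hi 36.16 45.91 mid 41.03  slope deg -0.06  y -24.2..45.0 z 0.0564
knob 1627 x mean 1.58 lo/hi -9.49 12.69 mid 1.60  slope deg -0.34  y 122.5..147.9 z 0.0873
fix few 0
knob 1657 z 0.0872 mean [0.5781 0.1437] dir deg 99.78 rect [578.1 142.9] [24.8 25.3] 65.4
```

```bash
python3 -m creep '{"claw":[5,5,5,5,5,5],"dp":[[0,0,3],[0.05,0,6],[0.05,0,8.5],[0.05,0,9.6],[0.05,0,9.6],[0.05,0,9.6]],"roll":[0,0,0,0,0,0]}'
python3 wv.py wrist w13
```

```text
t: 12.3
tcp_pos: [0.578, 0.1422, 0.08]
tool_rot: [0.728, 0.686, 0.0, 0.0]
force: [0.6, 0.0, -0.1]
finger_gap: 0.581
[0.5783 0.1424 0.0805] tool y deg -3.36 tilt [ 2.3e-03  1.0e-04 -1.0e+00] F [0.  0.1 0.5] 12.35 0.5878157969454105
```

View pics/w13.png

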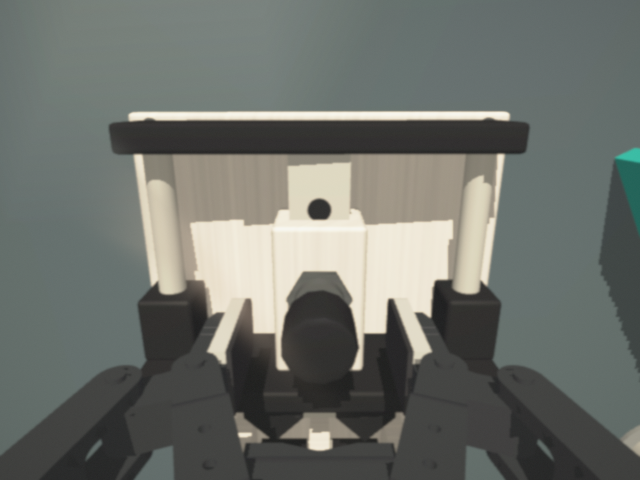

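w13: the knob is centred between the jaws at (320,335). Closing on it.

```bash
python3 -m creep '{"claw":[4,3.2,2.6,2,1.5,1,1,1,1],"dp":[[0,-0.05,0.1],[0,-0.05,0.1],[0,-0.05,0.1],[0,-0.05,0.1],[0,-0.05,0.1],[0,-0.05,0.1],[0,-0.05,0.1],[0,-0.05,0.1],[0,-0.05,0.1]],"roll":[0,0,0,0,0,0,0,0,0]}' 60
python3 wv.py wrist w14
```

```text
t: 13.25
tcp_pos: [0.578, 0.143, 0.0795]
tool_rot: [0.727, 0.686, 0.001, 0.001]
force: [1.1, -1.3, 5.9]
finger_gap: 0.283
[0.578  0.143  0.0795] tool y deg -3.31 tilt [ 3.2e-03  1.0e-04 -1.0e+00] F [ 0.3 -1.3  4.9] 13.3 0.28370825081532086
```

Gripped at a 24 mm opening. Lifting 12 mm.

```bash
python3 -m creep '{"claw":[1,1,1,1,1,1],"dp":[[0,0,-0.4],[0,0,-0.8],[0,0,-1.2],[0,0,-1.3],[0,0,-1.3],[0,0,-1.3]],"roll":[0,0,0,0,0,0]}' 60
python3 wv.py wrist w15
```

```text
t: 13.9
tcp_pos: [0.5779, 0.143, 0.0911]
tool_rot: [0.727, 0.686, 0.001, 0.001]
force: [5.5, 0.9, -7.5]
finger_gap: 0.288
[0.5779 0.143  0.091 ] tool y deg -3.33 tilt [ 2.5e-03  2.0e-04 -1.0e+00] F [ 6.7 -0.4 -6.6] 13.95 0.2837655975076097
```

View pics/w15.png

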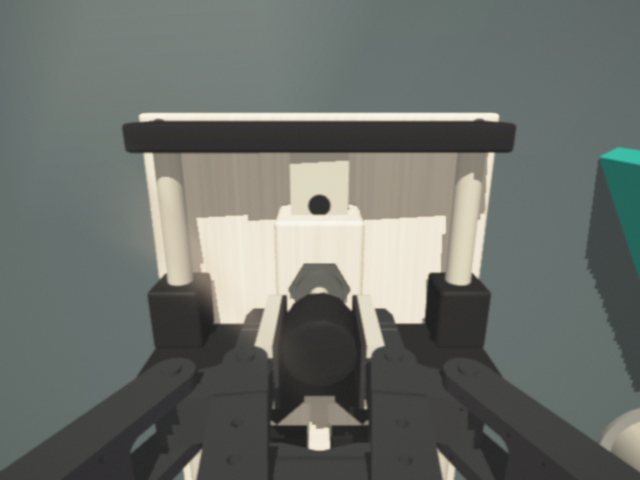

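w15: the knob is raised and the pin shaft shows under it. A lift of 11.5 mm with -6.6 N fits the spring. Sliding in 35 mm, and relieving the 6 N of side force as I go.

```bash
python3 -m creep '{"claw":[1,1,1,1,1,1,1,1,1,1,1,1],"dp":[[0,0.07,0],[-0.3,0.07,0],[-0.7,0.07,0],[-1.1,0.07,0],[-1.5,0.07,0],[-1.9,0.07,0],[-2.3,0.07,0],[-2.7,0.07,0],[-3.0,0.07,0],[-3.3,0.07,0],[-3.4,0.07,0],[-3.4,0.07,0]],"roll":[0,0,0,0,0,0,0,0,0,0,0,0]}'
python3 wv.py wrist w16
```

```text
t: 15.15
tcp_pos: [0.576, 0.1091, 0.091]
tool_rot: [0.727, 0.686, 0.001, 0.0]
force: [4.0, 1.1, -6.8]
finger_gap: 0.286
[0.576  0.1091 0.091 ] tool y deg -3.34 tilt [ 1.1e-03  5.0e-04 -1.0e+00] F [ 4.5 -0.  -7.2] 15.2 0.2831259770179001
```

View pics/w16.png

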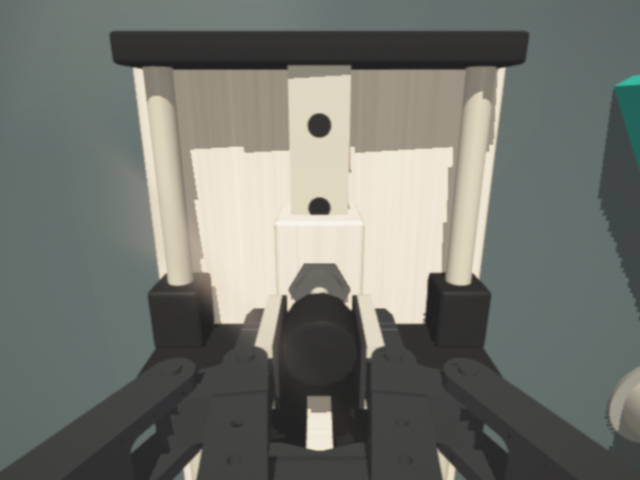

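w16: the comb has moved 33.9 mm, and the vacated hole shows at (319,207). One more millimetre, then lower the pin.

```bash
python3 -m creep '{"claw":[1,1,1,1,1,1,1,1],"dp":[[-0.11,0.05,0],[-0.11,0.05,0],[-0.11,0.05,0.2],[-0.11,0.05,0.4],[-0.11,0.05,0.6],[-0.11,0.05,0.8],[-0.11,0.05,0.8],[-0.11,0.05,0.8]],"roll":[0,0,0,0,0,0,0,0]}'
```

```text
t: 16.0
tcp_pos: [0.576, 0.1078, 0.0834]
tool_rot: [0.727, 0.686, 0.0, 0.0]
force: [4.7, 2.5, -5.3]
finger_gap: 0.283
```

The lift is down to 4 mm with the spring still pulling, so the pin is in the hole. Lowering it home.

```bash
python3 -m creep '{"claw":[1,1,1,1,1,1],"dp":[[0,0,0.15],[0,0,0.3],[0,0,0.45],[0,0,0.5],[0,0,0.5],[0,0,0.5]],"roll":[0,0,0,0,0,0]}'
python3 wv.py wrist w17
```

```text
t: 16.6
tcp_pos: [0.576, 0.1078, 0.0795]
tool_rot: [0.727, 0.686, 0.0, 0.0]
force: [1.2, 0.5, 6.6]
finger_gap: 0.283
[0.576  0.1078 0.0795] tool y deg -3.32 tilt [ 6.e-04 -1.e-04 -1.e+00] F [1.  1.2 6.2] 16.65 0.28120770709426823
```

View pics/w17.png

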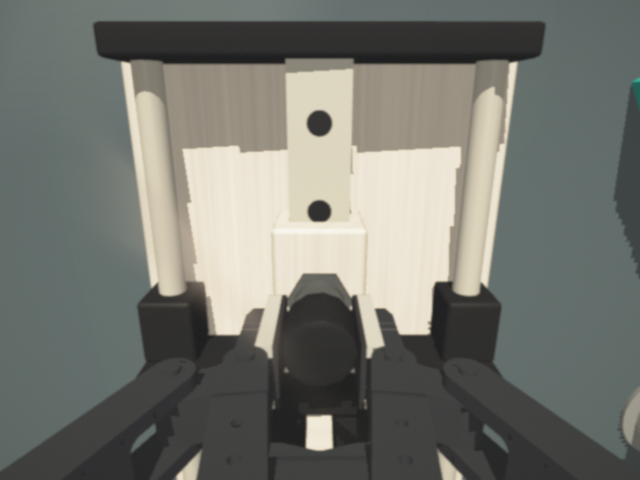

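w17: the knob is back at its home height, z 0.0795 with +6 N just as at the start, and two holes are exposed at rows 123 and 211. Checking the boards from the other cameras.

```bash
python3 -m creep '{"claw":[1,1,1],"dp":[[0,0,0],[0,0,0],[0,0,0]],"roll":[0,0,0]}'; python3 wv.py scene s18 310,150,470,280 4.5; python3 wv.py top t18 150,130,350,280 3.8; python3 rel.py t18 .092
```

```text
t: 16.95
tcp_pos: [0.576, 0.1078, 0.0795]
tool_rot: [0.727, 0.686, 0.0, 0.0]
force: [1.5, 2.0, 7.0]
finger_gap: 0.288
[0.576  0.1078 0.0795] tool y deg -3.31 tilt [ 6.e-04 -1.e-04 -1.e+00] F [0.8 3.  6.6] 17.0 0.2818364429403903
[0.576  0.1078 0.0795] tool y deg -3.31 tilt [ 6.e-04 -1.e-04 -1.e+00] F [1.1 2.3 5.4] 17.05 0.2777513364574272
tcp rel 1.51 100.05
board 98 x mean 0.26 lo/hi -4.70 5.68 mid 0.49  slope deg 1.11  y 15.0..51.9 z 0.0917
lowA 207 x mean -39.94 lo/hi -50.25 -28.99 mid -39.62  slope deg 0.13  y -40.0..44.7 z 0.0564
lowB 195 x mean 39.17 lo/hi 28.23 45.52 mid 36.88  slope deg -1.47  y -39.8..44.9 z 0.0564
knob few 0
fix 431 x mean -0.28 lo/hi -76.49 75.95 mid -0.27  slope deg -16.10  y -64.5..-31.6 z 0.0644
```

View pics/s18.png

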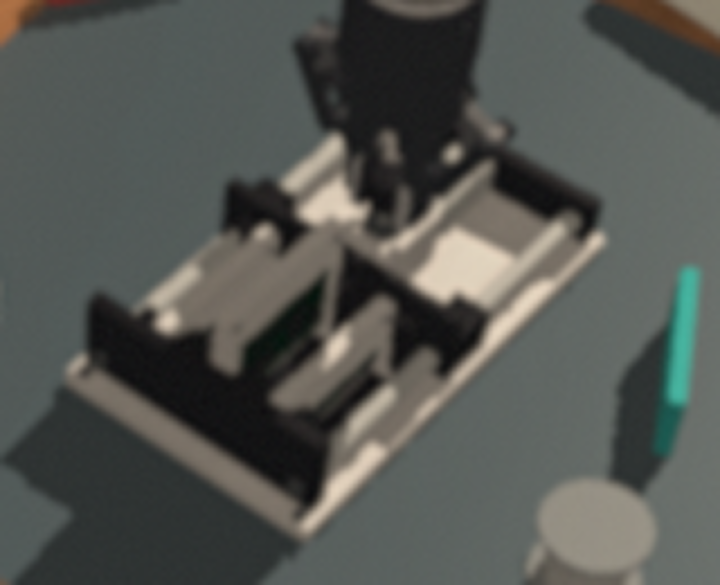

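View pics/t18.png

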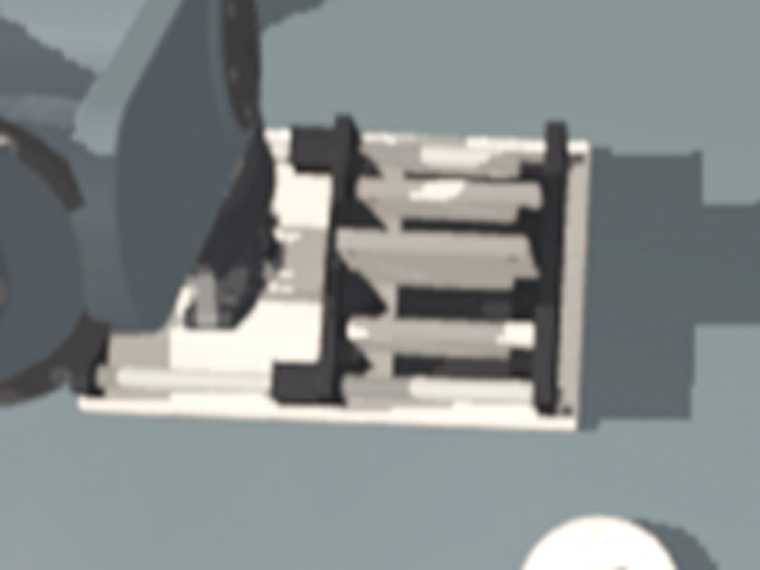

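s18 and t18: the big board stands upright with both ends in the combs (s18 (285,290); t18 (440,250)), and the low boards are in place. Its top is at z 0.0917. Handing in.

```bash
python3 -c "
from station import workorder,manip
print(manip.sense()['finger_gap']); print(workorder.sign_off())"
```

```text
0.2777513364574272
the job is handed in; nothing more can be done
None
```

The big board is in the middle slot of the rack with both ends in the combs. The sliding comb is pinned one hole in, and the gripper is still holding the knob at a 60 N setting. I handed the job in at about 17 s, well inside the 53 s limit; the sign-off gives no verdict.

I lowered the board until it touched the floor at the expected height, let go, lifted the knob 11.5 mm, slid the comb 35.2 mm and let the pin down.

What the last checks showed:
- **Pin:** the tool is back at the height it had with the pin home at the start (z 0.0795). It presses down with about 6 N, as it did then.
- **Big board:** its top is at z 0.0917, where it should be if it is on the floor. It is about 0.5 mm off the slot centre, within the accuracy of the top camera.
- **Low boards:** both are upright, and their positions match the first picture to within about 1 mm. The top camera's later x figures for them are less certain, because shadows and the comb confuse the edges.

Two things disagreed slightly. The wrist and top cameras differed by up to about 1.5 mm across the slot. I worked from the held board and the slot seen in the same picture, and the board went down without side force. The wrist also took about 5 N sideways while the comb slid; that was down to about 1 N at the end.

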